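# Close the keeper, set the jack and hold the hub cradle up

### The arm

A 6-joint arm with a two-finger parallel gripper is mounted at the origin on the work surface; the furniture and walls round the work are solid. World frame = base frame: x ahead of the robot, y to its left, z up, the work surface at z = 0. Lengths are in m, angles in rad, forces in N, time in s.
With the tool pointing down it reaches from about 0.35 to 0.85 m from the base axis. Payload 8.1 kg.
Tool frame: the origin (TCP) lies at the very end of the fingers, on their centre line; the grasp point (between the pads) lies env.grasp_offset behind it (env.grasp_offset is the distance from the TCP to the grasp point, in m); z points along the fingers, y is the direction in which the jaws open and shut (so a half turn about z gives the same grasp; the last joint's range is limited). The gripper opens to 85 mm and grips with 20 to 120 N. Pads are 22 mm wide; open, the fingers measure 114 mm over their backs; the gripper's body (76 mm by 85 mm) begins 54 mm behind the grasp point. The pads swing forward as they close: fully open they stand 13 mm farther back than shut.
Start: joints at [1.156, 0.13, 1.488, -0, 1.523, -0.085], TCP at [0.194, 0.568, 0.231] pointing down, gripper open.
Joint ranges: [-2.96, 2.96], [-0.89, 2.26], [0.02, 2.5], [-1.34, 4.48], [0, 2.73], [-2.66, 2.66]. Speed limits (rad/s): [2.39, 2.39, 2.79, 3.14, 3.14, 3.14].

### API

Orientations are given as a 3x3 rotation matrix whose columns are the frame's x, y, z axes.
In Python, from station import env gives the robot as it stands.
- The arm moves only by the tool carry_out, never from a script. Its argument "series" is a list of rows, each an object of numbers: "tx", "ty", "tz": the shift along the tool's x, y, z in m; "roll": the turn about the tool's z in degrees; "hand": the closure, from 0 (fully open) to 1 (shut). In form: [{"tx": .., "ty": .., "tz": .., "roll": .., "hand": ..}, ...]. A call has 1 to 5 rows; each row is the pose to reach, as a shift and turn from the pose commanded when the call began, along the tool's axes at that moment; what a row does not reach only later rows make up. A row lasts 1/12 s, in which the tool goes at most 41.7 mm and 7.16 degrees, less where a joint would pass 70% of its speed; a pose out of reach is approached as far as the arm can. A call with a gripper value outside its range is refused whole. The fingers move at their own pace and stop on an object; the grip force is fixed at half the most. Time passes only in rows, so rows that repeat a pose let the fingers close. It gives the time, the measured TCP pose, the force and the opening at its end, in the units of the state.
- env.state(): the state, without advancing time (a new reading comes with each control period).
- env.capture(name): name is "scene" or "top" or "wrist"; returns a dict with "frame" (420x560x3 uint8, blue, green, red), "camera_matrix" (3x3 intrinsics, pixels), "rvec" (rotation vector, rad) and "tvec" (3), from world to camera coordinates, as OpenCV has them. Camera axes: x right, y down, z forward; pixel columns grow to the right and rows downward; lengths in m; the calibration is good to about 2 mm. A picture is of the moment at which its call begins. There is no depth.
- env.finish_job(): hands the job in, once; it reports no verdict.
The state is a dict: "time_s": time; "joint_pos": joint angles; "joint_vel": joint speeds; "tau": joint torques, N m; "position": TCP position; "tcp_rot": TCP orientation; "force": force on the tool from outside, world axes, zero at the start; "torque": the same for the moment, N m; "grip_width": opening from 0.0 (shut) to 1.0 (fully open).
Only numpy, scipy, OpenCV 4.12 (cv2) and the standard library are available. Lean on these libraries where they do the work, as an engineer would, in place of code of your own. Each camera call takes 0.05 s, during which the arm holds its last target.

### The job

A bicycle hub lies loaded in the hinged cradle of the lift stand. First swing the open keeper strap down over the hub until it is shut; then move the small lever jack (its upright post is the grip) so that it stands flat on the table with its saddle centred under the lift point at the cradle's free end, and let go of it; then press the jack's handle fully down so that the jack lifts the cradle. The jack has no catch, so finish while still holding the handle down, with nothing but the jack lifting the cradle, and leave the other things on the table where they are.

Things in the scene. Friction and masses are not known exactly. Their poses are not given: they have to be found in the camera images.
- lift_stand: Grey steel stand bolted to the table. Origin on the table straight below the lift point; +x runs along the cradle from its free end to its pivot (away from the robot), +y to the keeper's hinge side, z up. Its base fills x = 45 to 190, y = +-40 mm; under the lift point the table is bare. With the keeper shut, nothing on it is higher than 162 mm.
- cradle (a joint): Cradle: aluminium tray 66 mm wide, from stand x = -20 to 168 mm, floor at z = 92 mm, pivot at x = 165, z = 92 mm. Value in rad: 0 resting level, grows as its free end rises (0.1 rad is 16 mm at the lift point). It falls back by its own weight; about 4 N at the lift point lifts it.
- lift_point (a point): Marked lift point: centre of the flat underside of a dark steel boss, 24 mm across, below the cradle's free end, 20 mm in from its edge, at z = 76 mm while the cradle rests. A dark 18 mm stud on the tray's top face marks the same spot from above.
- keeper (a joint): Keeper strap of the cradle, rad: 0 shut (level over the hub, across the tray), grows as it swings up to the left; it starts open at 0.9 to 1.3 and stays where it is left (light friction, about 0.05 N m). Hinge axis is along the stand's x.
- keeper_hinge (a point): Hinge point of the keeper, at stand x = 85, y = 38, z = 153 mm while the cradle rests. Shut, the strap (22 mm wide, 6 mm thick) runs from here 94 mm towards the stand's -y.
- keeper_tip (a point): Middle of the strap's thickness, 80 mm from the hinge along the strap, 14 mm short of its end; a bar 30 x 12 x 10 mm thickens the end. Push the strap's outer (upper) face here.
- hub: Front hub, 55 mm flanges, 130 mm over the axle, lying loose along the cradle's tray, its origin at the tray floor under its middle (stand x = 85, y = 0). Its axle lies along its own y.
- jack: Loose lever jack of about 0.9 kg: dark steel base 10 mm thick (x = -160 to 30, y = +-35 mm), saddle at the front end, upright grip post, grey lever handle rising to the rear. Origin on the underside straight below the saddle's centre; +x points from handle to saddle, z up. It goes under the cradle from the free end, its +x along the stand's +x.
- jack_grip (a point): Point on the axis of the jack's upright square grip post (16 x 16 mm, sides along the jack's x and y, rubber from 98 to 150 mm height), 130 mm above the jack's underside, 80 mm behind the saddle's centre (jack x = -80 mm). The lever's bars pass beside the post at 68 mm height.
- saddle_top (a point): Centre of the flat top of the saddle, a steel disc 44 mm across, 56 mm above the jack's underside at rest (20 mm below the lift point, so carry the jack in low); it rises straight up by 80 mm per rad of the lever, 40 mm in all.
- jack_lever (a joint): Jack handle, rad: 0 up (rest, sprung), grows as the handle's end is pressed down, 0.5 fully down at its stop. Pivot at jack x = -80, z = 68 mm. The rubber pad at its end (36 x 34 mm) has the middle of its top face at jack x = -176, y = 0, z = 112 mm up, and x = -185, z = 60 mm down. Pressing takes 2 N empty, about 5 N under the cradle's load. Let go, it rises and the saddle sinks.
- track_nut: Bystander: flanged track nut, 21 mm across, 7 mm tall, on the table beside the bicycle wheel. Leave alone.
- bearing: Bystander: greasy bearing cup, a dark ring 38 mm across, 9 mm tall, on the table beside the bicycle wheel. Leave alone.
There are look-alikes about, which are no part of the job. Leave any red or yellow look-alike of the hub alone.

How it is judged:
On the way, in this order (a step that is already met when the one before it is completed fails the run):
1. the keeper is shut over the hub, with the cradle at rest (value of joint keeper below 0.08 rad and value of joint cradle below 0.03 rad), for 0.2 s.
2. the jack stands on the table, its saddle centred under the lift point, let go of, the cradle still down (horizontal distance between saddle_top and lift_point below 0.012 m and height (world z) of jack below 0.004 m and angle between jack's own z axis and vertical below 0.05 rad and value of joint cradle below 0.03 rad and value of joint jack_lever below 0.15 rad and contact force between the fingers and jack below 0.3 N), for 0.2 s.
3. the handle is pressed down and the jack lifts the cradle (value of joint jack_lever above 0.44 rad and value of joint cradle above 0.075 rad), for 0.3 s.
At the end, for the whole second after the job is handed in: Robot still presses the jack's handle (lever > 0.44 rad) and touches no stand part; the jack, flat on the table, saddle within 14 mm of the lift point, carries the cradle raised > 0.075 rad with > 1 N; keeper shut (< 0.08 rad) over the hub lying still in the tray (all of step 3 and value of joint keeper below 0.08 rad and horizontal distance between saddle_top and lift_point below 0.014 m and contact force between jack and lift_stand above 1 N and contact force between any of the fingers, the arm and jack above 0.8 N and contact force between each of the fingers, the arm and lift_stand below 0.3 N and height (world z) of jack below 0.006 m and angle between jack's own z axis and vertical below 0.05 rad and x of hub in the frame of lift_point between 0.07 and 0.1 m and z of hub in the frame of lift_point between 0.005 and 0.026 m and linear speed of hub below 0.02 m/s); the arm keeps its last pose, push and grip.
It fails at once if the cradle is raised while the keeper is open (value of joint cradle above 0.05 rad and value of joint keeper above 0.2 rad).
It fails at once if the jack is tipped over (angle between jack's own z axis and vertical above 0.6 rad).
It fails at once if a bystander is moved (distance of any of track_nut, bearing from where it was at the start of the episode above 0.03 m).
It also fails if it takes over 58 s, if anything falls off the work surface, if the arm or the gripper's body presses on something with over 40 N, if the wrist force passes 120 N, or if a joint passes its speed limit or range.

## Working session

There is one attempt and no reset: what is moved stays moved. The work goes in short steps, Python scripts to look and compute and a tool call to move; the robot and the scene stay as the last step left them, time stands still between calls to the robot, and variables do not carry over. Pictures are saved under pics/ and viewed, and the job is handed in when it is done.

Besides the shell and the picture viewer there is one more tool, called after "Emit:" as a command line: name --argument value ..., lists and objects as JSON in quotes. carry_out: Moves the arm, as the interface text tells. Its arguments: {"type":"object","properties":{"series":{"type":"array","items":{"type":"object","properties":{"tx":{"type":"number"},"ty":{"type":"number"},"tz":{"type":"number"},"roll":{"type":"number"},"hand":{"type":"number"}}}}},"required":["series"]}

```bash
ls; mkdir -p pics; python3 - <<'E'
from station import env
import cv2
print(env.grasp_offset); s=env.state()
for k in s: print(k,s[k])
for n in ["scene","top","wrist"]:
    c=env.capture(n); cv2.imwrite(f"pics/{n}0.png",c["frame"])
    print(n,c["camera_matrix"],c["rvec"],c["tvec"])
E
```

```text
pics
0.0187
time_s 0.0
joint_pos [ 1.15561096e+00  1.31177728e-01  1.48928379e+00 -4.24278648e-06
  1.52296454e+00 -8.53929945e-02]
joint_vel [-0.00046924 -0.0006265  -0.00080606 -0.00054375 -0.00165027 -0.00030602]
tau [ 1.25915329e-03 -5.69421566e+01 -5.00538754e+01 -3.71384558e-04
  1.50290842e-02  9.82346705e-06]
position [0.1940657  0.56717794 0.23023204]
tcp_rot [[-9.46109616e-01  3.23845726e-01 -7.35639543e-04]
 [ 3.23846526e-01  9.46108137e-01 -1.67934214e-03]
 [ 1.52146783e-04 -1.82707606e-03 -9.99998319e-01]]
force [ 0.36739952 -0.42940712 -0.37687264]
torque [ 5.15188348e-05  3.33442655e-02 -2.30788179e-02]
grip_width 0.9988995288821096
scene [[523.99784725   0.         285.52611672]
 [  0.         523.99784725 206.75770148]
 [  0.           0.           1.        ]] [ 2.36201841 -0.62354677  0.24709183] [-0.48161684  0.32317871  1.08990394]
top [[501.56227627   0.         269.13786537]
 [  0.         501.56227627 214.8121602 ]
 [  0.           0.           1.        ]] [ 2.17929296 -2.02308042  0.22904836] [0.01548882 0.60264794 1.26954228]
wrist [[328.13289624   0.         281.16265458]
 [  0.         328.13289624 208.31043162]
 [  0.           0.           1.        ]] [-2.33772423 -1.67279563 -0.26229471] [-0.59930091 -0.04026901  0.37842676]
```

View pics/scene0.png

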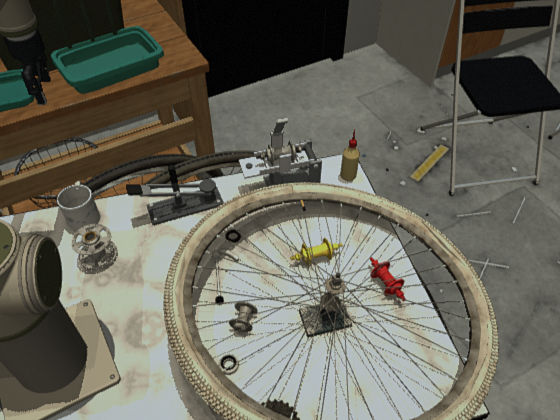

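View pics/top0.png

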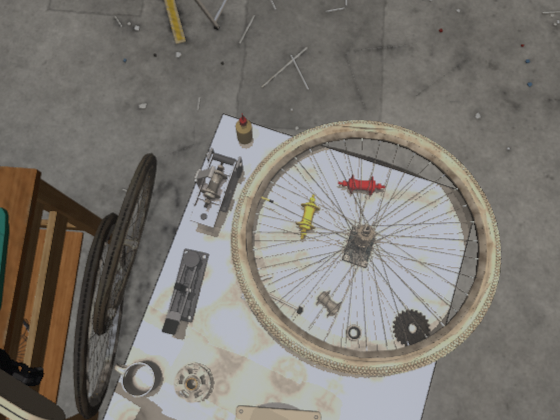

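View pics/wrist0.png

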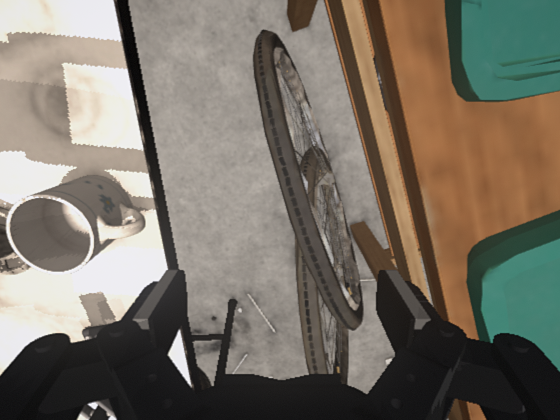

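The stand is at about (217,187) and the jack at about (184,290) in the top view, with the wheel just to their right. The keeper stands open. I'll enlarge both.

```bash
python3 - <<'E'
import cv2
t=cv2.imread("pics/top0.png"); s=cv2.imread("pics/scene0.png")
cv2.imwrite("pics/t_stand.png",cv2.resize(t[140:245,180:260],None,fx=7,fy=5.7*1.0,interpolation=cv2.INTER_CUBIC)[:600]) if 0 else None
cv2.imwrite("pics/t_stand.png",cv2.resize(t[140:240,170:270],None,fx=6,fy=6,interpolation=cv2.INTER_CUBIC))
cv2.imwrite("pics/t_jack.png",cv2.resize(t[240:340,140:240],None,fx=6,fy=6,interpolation=cv2.INTER_CUBIC))
cv2.imwrite("pics/s_both.png",cv2.resize(s[110:230,120:340],None,fx=3.6,fy=3.6,interpolation=cv2.INTER_CUBIC))
E
```

```text
(no output)
```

View pics/t_stand.png

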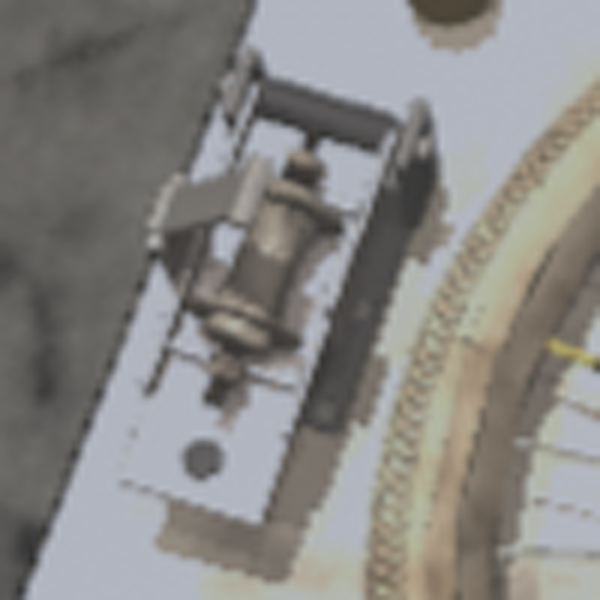

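View pics/t_jack.png

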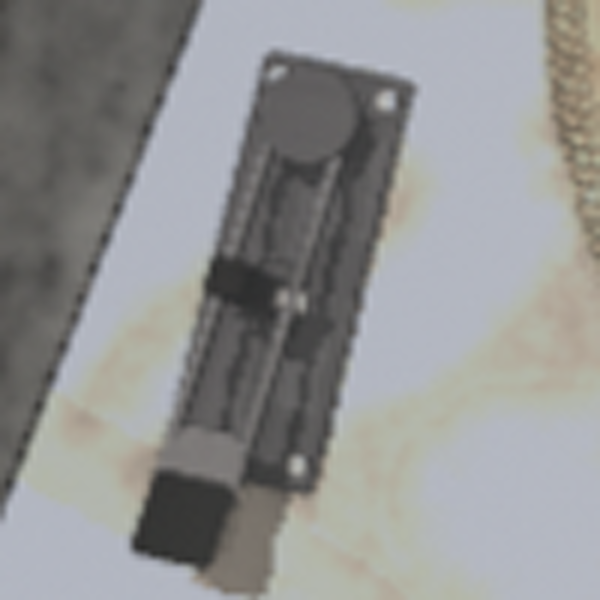

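View pics/s_both.png

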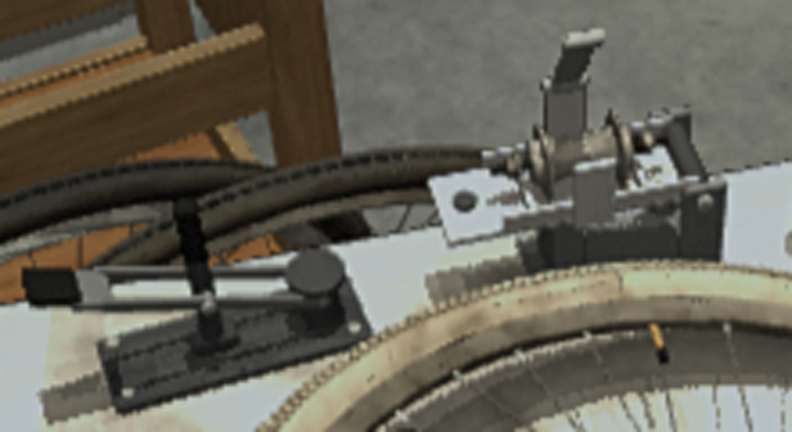

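```bash
cat > h.py <<'E'
import cv2,numpy as np
from scipy.optimize import least_squares
from station import env
def grab(n,f=None):
    c=env.capture(n)
    if f: cv2.imwrite(f,c["frame"])
    return c
def proj(c,P): return cv2.projectPoints(np.array(P,float).reshape(-1,3),c["rvec"],c["tvec"],c["camera_matrix"],None)[0].reshape(-1,2)
def place(p,L):
    x,y,a=p; L=np.array(L,float)/1000; c,s=np.cos(a),np.sin(a)
    return np.c_[x+c*L[:,0]-s*L[:,1], y+s*L[:,0]+c*L[:,1], L[:,2]]
def fit(obs,p0):  # obs: list of (cam, local pts mm, px)
    f=lambda p: np.concatenate([(proj(c,place(p,L))-np.array(px)).ravel() for c,L,px in obs])
    r=least_squares(f,p0,loss='soft_l1'); return r.x,f(r.x).reshape(-1,2)
def un(px,ox,oy,k): return [((u+.5)/k-.5+ox,(v+.5)/k-.5+oy) for u,v in px]
def crop(img,ox,oy,w,h,k,f): cv2.imwrite(f,cv2.resize(img[oy:oy+h,ox:ox+w],None,fx=k,fy=k,interpolation=cv2.INTER_CUBIC))
E
python3 - <<'E'
from h import *
T=grab("top");S=grab("scene")
tp=un([(202,459),(122,483),(265,523)],170,140,6); sp=un([(465,201),(430,178),(450,243)],120,110,3.6)
L=[(0,0,95),(-20,33,93),(-20,-33,93)]
p,r=fit([(T,L,tp),(S,L,sp)],[.7,.25,-.2]);print("stand",p,r)
tp=un([(309,115),(270,52),(413,85),(305,492),(184,520)],140,240,6)
sp=un([(316,272),(372,335),(122,412),(98,345)],120,110,3.6)
q,r=fit([(T,[(0,0,56),(30,35,10),(30,-35,10),(-160,-35,10),(-176,0,112)],tp),(S,[(0,0,56),(30,-35,10),(-160,-35,10),(-160,35,10)],sp)],[.5,.3,-.2]);print("jack",q,r)
print("grip",place(q,[(-80,0,130)]))
# keeper
for a in (0.8,.9,1,1.1,1.2,1.3):
    d=80; P=place(p,[(85,38-d*np.cos(a),153+d*np.sin(a)),(85,38-94*np.cos(a),153+94*np.sin(a))]);print(a,P[0],proj(T,P).ravel().round(1),proj(S,P).ravel().round(1))
# overlay
t=T["frame"].copy()
E
```

```text
stand [ 0.57801445  0.22967811 -0.21660444] [[ 0.414294   -0.230448  ]
 [-0.6141602  -0.43565754]
 [-0.32869674  0.0374157 ]
 [ 0.25971446  0.59713576]
 [-0.71485283  0.51143059]
 [ 0.10999486 -0.01979686]]
jack [ 0.46873278  0.25632595 -0.13614772] [[ 0.08283593 -0.02050555]
 [-0.70227319 -0.58544068]
 [ 0.33447547 -0.78302745]
 [ 1.53525526  0.93049516]
 [ 0.14890844 -0.66006052]
 [-0.29831319 -0.08441289]
 [ 0.83200503  0.52220824]
 [-1.82752509 -0.15074992]
 [-1.08986636 -0.99245099]]
grip [[0.38947309 0.26718415 0.13      ]]
0.8 [0.6572164  0.19408828 0.21038849] [215.8 174.6 219.3 174.5] [283.2 129.6 284.5 128.9]
0.9 [0.65850755 0.19995564 0.21566615] [213.2 173.3 216.2 172.9] [282.5 126.3 283.6 125.1]
1 [0.65990549 0.20630826 0.22031768] [210.4 171.9 212.9 171.3] [281.7 123.1 282.7 121.3]
1.1 [0.66139624 0.21308266 0.22429659] [207.5 170.6 209.4 169.7] [280.9 120.1 281.7 117.6]
1.2 [0.66296492 0.22021118 0.22756313] [204.4 169.4 205.8 168.2] [280.  117.1 280.6 114.1]
1.3 [0.66459584 0.22762256 0.23008465] [201.2 168.2 202.  166.8] [279.1 114.4 279.5 110.9]
```

```bash
cat >> h.py <<'E'
ST=np.array([0.5780,0.2297,-0.2166]); JK=np.array([0.4687,0.2563,-0.1361])
def go(targets,yaw=None):
    """print tool-frame shifts (m) for world targets; yaw = frame yaw whose +y the jaws shall follow"""
    s=env.state();R=np.array(s["tcp_rot"]);p=np.array(s["position"])
    print("t",s["time_s"],"p",p.round(4),"F",np.array(s["force"]).round(1),"w",round(s["grip_width"],3))
    a=np.arctan2(R[1,1],R[0,1])
    if yaw is not None: print("roll",-np.degrees(yaw+np.pi/2-a).round(2))
    for t in targets: print((R.T@(np.array(t)-p)).round(4))
E
python3 - <<'E'
from h import *
L=[(85,60,330),(85,60,225)]
print(place(ST,L)); go([(0.25,0.53,0.33)]+list(place(ST,L)),ST[2])
E
```

```text
[[0.67390849 0.27003065 0.33      ]
 [0.67390849 0.27003065 0.225     ]]
t 0.25 p [0.1942 0.5675 0.2308] F [ 0.  -0.3 -0.8] w 1.001
roll -6.49
[-0.0649 -0.0174 -0.0992]
[-0.5502 -0.1261 -0.0991]
[-0.5502 -0.126   0.0059]
```

Emit:
carry_out --series '[{"tx": -0.01,"ty": 0,"tz": -0.04,"roll": -2,"hand": 1},{"tx": -0.03,"ty": -0.005,"tz": -0.075,"roll": -4,"hand": 1},{"tx": -0.06,"ty": -0.015,"tz": -0.1,"roll": -6.5,"hand": 1},{"tx": -0.1,"ty": -0.025,"tz": -0.1,"roll": -6.5,"hand": 1},{"tx": -0.14,"ty": -0.035,"tz": -0.1,"roll": -6.5,"hand": 1}]'

```text
time_s: 0.67
position: [0.3165, 0.4895, 0.3345]
tcp_rot: [[-0.977, 0.212, 0.003], [0.212, 0.977, 0.004], [-0.002, 0.005, -1.0]]
force: [1.4, 0.1, -0.6]
grip_width: 0.298
```

```bash
python3 - <<'E'
from h import *
go(place(ST,[(85,60,330),(85,60,225)]),ST[2])
E
```

```text
t 0.6667 p [0.3165 0.4895 0.3345] F [ 1.4  0.1 -0.6] w 0.298
roll 0.15
[-0.3958 -0.1386  0.0047]
[-0.3956 -0.1391  0.1097]
```

Emit:
carry_out --series '[{"tx": -0.038,"ty": -0.014,"tz": 0,"roll": 0,"hand": 1},{"tx": -0.076,"ty": -0.028,"tz": 0,"roll": 0,"hand": 1},{"tx": -0.114,"ty": -0.042,"tz": 0,"roll": 0,"hand": 1},{"tx": -0.152,"ty": -0.056,"tz": 0,"roll": 0,"hand": 1},{"tx": -0.19,"ty": -0.07,"tz": 0,"roll": 0,"hand": 1}]'

```text
time_s: 1.08
position: [0.4874, 0.3787, 0.3313]
tcp_rot: [[-0.977, 0.215, 0.0], [0.215, 0.977, 0.0], [-0.0, 0.0, -1.0]]
force: [0.1, 1.2, 0.6]
grip_width: -0.004
```

Emit:
carry_out --series '[{"tx": -0.038,"ty": -0.014,"tz": 0,"roll": 0,"hand": 1},{"tx": -0.076,"ty": -0.028,"tz": 0,"roll": 0,"hand": 1},{"tx": -0.114,"ty": -0.042,"tz": 0,"roll": 0,"hand": 1},{"tx": -0.152,"ty": -0.056,"tz": 0,"roll": 0,"hand": 1},{"tx": -0.152,"ty": -0.056,"tz": 0,"roll": 0,"hand": 1}]'

```text
time_s: 1.5
position: [0.6272, 0.2868, 0.3284]
tcp_rot: [[-0.975, 0.221, -0.001], [0.221, 0.975, -0.003], [0.001, -0.004, -1.0]]
force: [1.2, 0.9, -1.3]
grip_width: -0.005
```

```bash
python3 - <<'E'
from h import *
S=grab("scene");T=grab("top");W=grab("wrist","pics/w1.png")
crop(S["frame"],220,40,130,150,4,"pics/s1.png"); crop(T["frame"],170,130,100,100,6,"pics/t1.png")
go(place(ST,[(85,60,330),(85,60,225)]),ST[2])
E
```

```text
t 1.65 p [0.6225 0.2924 0.3305] F [-0.2  0.6  0.2] w 0.002
roll -0.05
[-0.055  -0.0107  0.0004]
[-0.0552 -0.0107  0.1054]
```

View pics/s1.png

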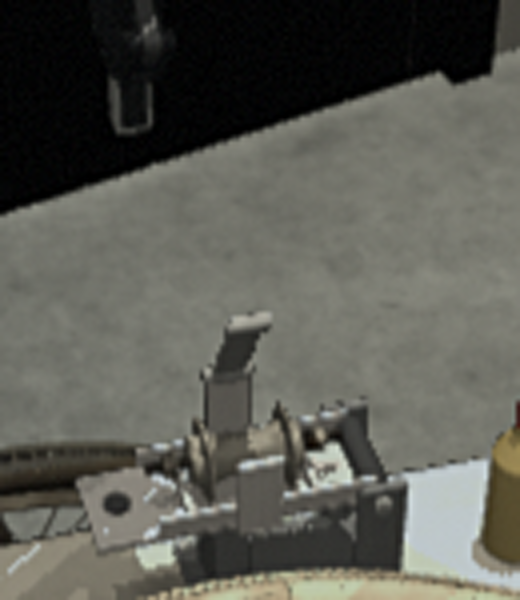

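View pics/w1.png

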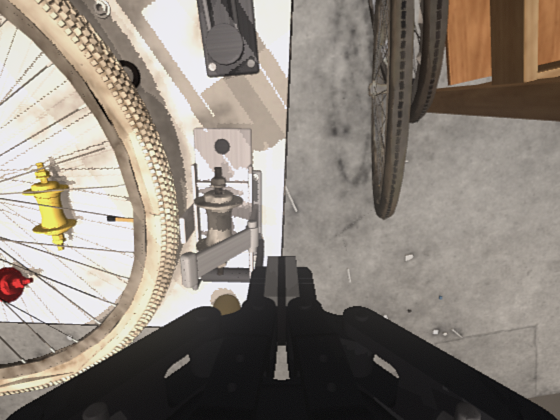

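The strap is still open at about 1.0 rad, with its tip in clear view, and the closed fingers are ready. Now I'll descend on its outer side.

Emit:
carry_out --series '[{"tx": -0.03,"ty": -0.005,"tz": 0,"roll": 0,"hand": 1},{"tx": -0.055,"ty": -0.01,"tz": 0.03,"roll": 0,"hand": 1},{"tx": -0.055,"ty": -0.01,"tz": 0.07,"roll": 0,"hand": 1},{"tx": -0.055,"ty": -0.01,"tz": 0.105,"roll": 0,"hand": 1},{"tx": -0.055,"ty": -0.01,"tz": 0.105,"roll": 0,"hand": 1}]'

```text
time_s: 2.07
position: [0.6688, 0.2711, 0.2159]
tcp_rot: [[-0.977, 0.213, -0.014], [0.213, 0.977, -0.004], [0.013, -0.007, -1.0]]
force: [-1.7, -0.6, -2.0]
grip_width: 0.005
```

```bash
python3 - <<'E'
from h import *
W=grab("wrist","pics/w2.png");S=grab("scene");crop(S["frame"],220,60,130,150,4,"pics/s2.png")
L=[]
for a in (1.2,1.05,.9,.75,.6,.45,.3,.15,.05,0,-.03):
    L.append((85,38-76*np.cos(a)+3*np.sin(a)+12,153+76*np.sin(a)+3*np.cos(a)))
go(place(ST,L),ST[2])
E
```

```text
t 2.1667 p [0.672  0.2722 0.2255] F [ 0.6 -0.3  0.1] w 0.002
roll 0.11
[-0.0023 -0.0364  0.0006]
[-0.0023 -0.0469  0.0051]
[-0.0023 -0.0565  0.0112]
[-0.0023 -0.0652  0.0186]
[-0.0023 -0.0726  0.0272]
[-0.0023 -0.0787  0.0368]
[-0.0023 -0.0833  0.0473]
[-0.0024 -0.0863  0.0583]
[-0.0024 -0.0873  0.0658]
[-0.0024 -0.0875  0.0696]
[-0.0024 -0.0876  0.0719]
```

View pics/s2.png

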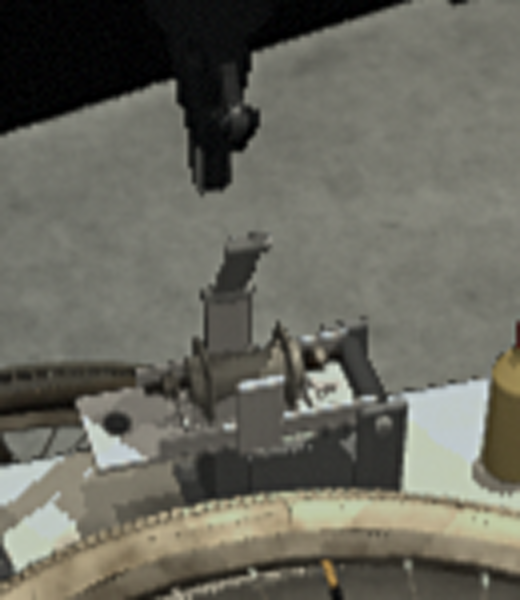

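View pics/w2.png

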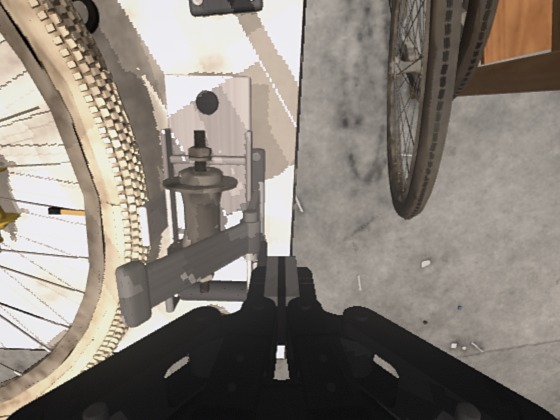

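Emit:
carry_out --series '[{"tx": -0.002,"ty": -0.02,"tz": 0,"roll": 0,"hand": 1},{"tx": -0.002,"ty": -0.036,"tz": 0.001,"roll": 0,"hand": 1},{"tx": -0.002,"ty": -0.047,"tz": 0.005,"roll": 0,"hand": 1},{"tx": -0.002,"ty": -0.057,"tz": 0.011,"roll": 0,"hand": 1},{"tx": -0.002,"ty": -0.065,"tz": 0.019,"roll": 0,"hand": 1}]'

```text
time_s: 2.58
position: [0.664, 0.208, 0.2138]
tcp_rot: [[-0.977, 0.214, 0.009], [0.214, 0.977, 0.002], [-0.008, 0.004, -1.0]]
force: [0.9, 0.5, 1.3]
grip_width: -0.001
```

```bash
python3 - <<'E'
from h import *
W=grab("wrist","pics/w3.png")
L=[]
for a in (.75,.6,.45,.3,.15,.05,0,-.03):
    L.append((85,38-76*np.cos(a)+3*np.sin(a)+12,153+76*np.sin(a)+3*np.cos(a)))
go(place(ST,L),ST[2])
E
```

```text
t 2.6333 p [0.6629 0.2064 0.2104] F [ 0.4 -0.4 -1.2] w 0.004
roll 0.01
[0.003  0.001  0.0034]
[ 0.003  -0.0065  0.012 ]
[ 0.003  -0.0126  0.0216]
[ 0.0031 -0.0172  0.0321]
[ 0.0031 -0.0202  0.0431]
[ 0.0032 -0.0213  0.0506]
[ 0.0032 -0.0215  0.0544]
[ 0.0032 -0.0216  0.0567]
```

View pics/w3.png

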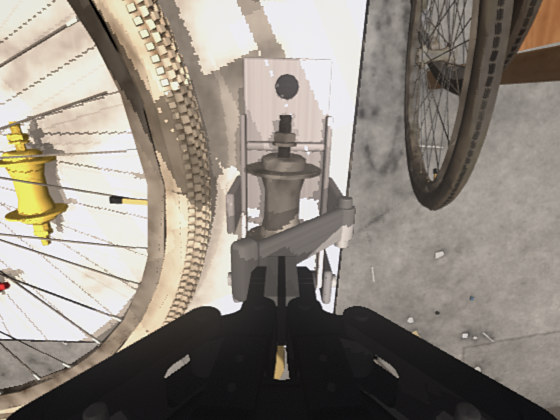

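Emit:
carry_out --series '[{"tx": 0.003,"ty": -0.006,"tz": 0.012,"roll": 0,"hand": 1},{"tx": 0.003,"ty": -0.012,"tz": 0.022,"roll": 0,"hand": 1},{"tx": 0.003,"ty": -0.017,"tz": 0.032,"roll": 0,"hand": 1},{"tx": 0.003,"ty": -0.02,"tz": 0.043,"roll": 0,"hand": 1},{"tx": 0.003,"ty": -0.021,"tz": 0.05,"roll": 0,"hand": 1}]'

```text
time_s: 3.05
position: [0.6541, 0.187, 0.1558]
tcp_rot: [[-0.977, 0.215, -0.001], [0.215, 0.977, -0.0], [0.001, -0.001, -1.0]]
force: [0.3, 0.4, 9.0]
grip_width: 0.001
```

Emit:
carry_out --series '[{"tx": 0,"ty": 0,"tz": 0.002,"roll": 0,"hand": 1},{"tx": 0,"ty": 0,"tz": 0.004,"roll": 0,"hand": 1}]'

```text
time_s: 3.22
position: [0.6547, 0.1872, 0.1555]
tcp_rot: [[-0.977, 0.215, 0.001], [0.215, 0.977, -0.0], [-0.001, -0.0, -1.0]]
force: [-11.2, -5.0, 25.0]
grip_width: -0.001
```

```bash
python3 - <<'E'
from h import *
W=grab("wrist","pics/w4.png");S=grab("scene");crop(S["frame"],220,60,130,150,4,"pics/s4.png")
go(place(ST,[(85,-23,156),(85,-23,240)]),ST[2])
E
```

```text
t 3.3167 p [0.6547 0.1872 0.1557] F [-9.2 -3.6 14.9] w -0.002
roll 0.01
[-0.001   0.002  -0.0003]
[-0.0011  0.002  -0.0843]
```

View pics/s4.png

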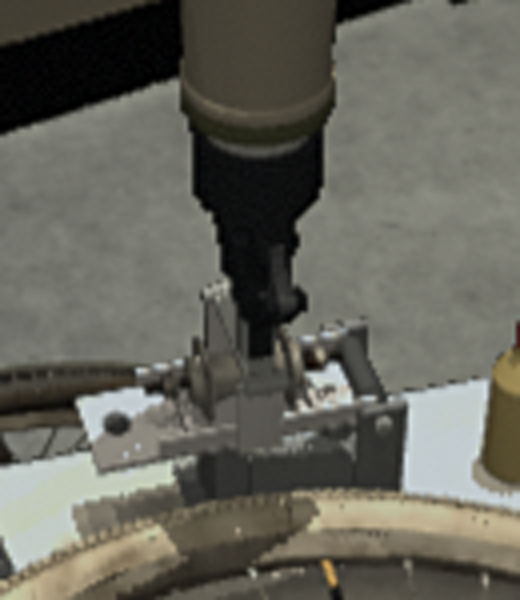

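View pics/w4.png

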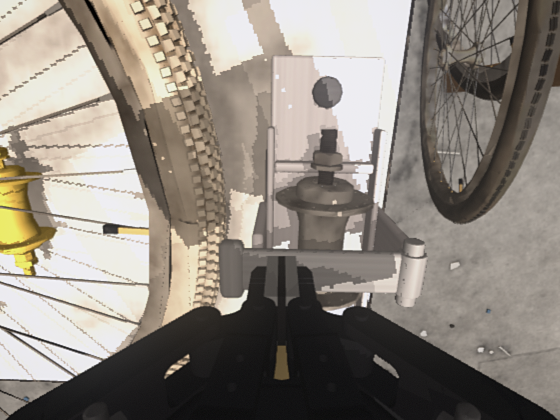

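The keeper lies level: the strap runs from (235,270) to (410,275) in the wrist view, with 15–25 N of contact at z=0.1556. I'll lift off and go to the jack.

Emit:
carry_out --series '[{"tx": 0,"ty": 0,"tz": -0.04,"roll": 0,"hand": 1},{"tx": 0,"ty": 0,"tz": -0.08,"roll": 0,"hand": 1},{"tx": 0.02,"ty": 0.002,"tz": -0.11,"roll": 0,"hand": 0.5},{"tx": 0.06,"ty": 0.006,"tz": -0.11,"roll": 0,"hand": 0},{"tx": 0.1,"ty": 0.01,"tz": -0.11,"roll": 0,"hand": 0}]'

```text
time_s: 3.73
position: [0.5601, 0.219, 0.2661]
tcp_rot: [[-0.976, 0.216, 0.005], [0.216, 0.976, 0.002], [-0.005, 0.003, -1.0]]
force: [-0.0, 1.5, -0.2]
grip_width: 0.422
```

```bash
python3 - <<'E'
from h import *
go([(0.41,0.262,0.28)],JK[2])
E
```

```text
t 3.7333 p [0.5601 0.219  0.2661] F [-0.   1.5 -0.2] w 0.422
roll -4.69
[ 0.1558  0.0096 -0.0146]
```

Emit:
carry_out --series '[{"tx": 0.03,"ty": 0.005,"tz": -0.02,"roll": -2,"hand": 0},{"tx": 0.05,"ty": 0.005,"tz": -0.03,"roll": -4.7,"hand": 0},{"tx": 0.05,"ty": 0.005,"tz": -0.03,"roll": -4.7,"hand": 0}]'

```text
time_s: 3.98
position: [0.5092, 0.2363, 0.2966]
tcp_rot: [[-0.992, 0.128, 0.003], [0.128, 0.992, 0.002], [-0.003, 0.003, -1.0]]
force: [-0.4, -0.4, 1.6]
grip_width: 0.847
```

```bash
python3 - <<'E'
from h import *
W=grab("wrist","pics/w5.png"); T=grab("top"); crop(T["frame"],170,130,100,100,6,"pics/t5.png")
import pickle; pickle.dump(W,open("w5.pkl","wb"))
go([(0.41,0.262,0.28)],JK[2])
for n,p,L in (("st",ST,[(0,0,95),(-20,33,93),(-20,-33,93)]),("jk",JK,[(0,0,56),(30,35,10),(30,-35,10),(-160,-35,10),(-160,35,10),(-80,0,150),(-176,0,112)])): print(n,proj(W,place(p,L)).round(1).tolist())
E
```

```text
t 4.0833 p [0.5113 0.2348 0.2939] F [ 0.2 -0.2  0.3] w 0.989
roll 0.14
[0.104  0.0134 0.0138]
st [[282.6, 238.7], [313.4, 224.0], [254.7, 219.1]]
jk [[293.4, 134.6], [318.5, 154.9], [264.7, 154.5], [263.5, -15.3], [325.9, -14.6], [300.0, 43.1], [300.4, -80.1]]
```

View pics/w5.png

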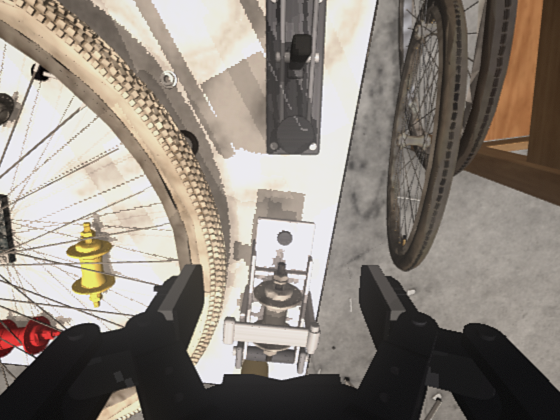

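View pics/t5.png

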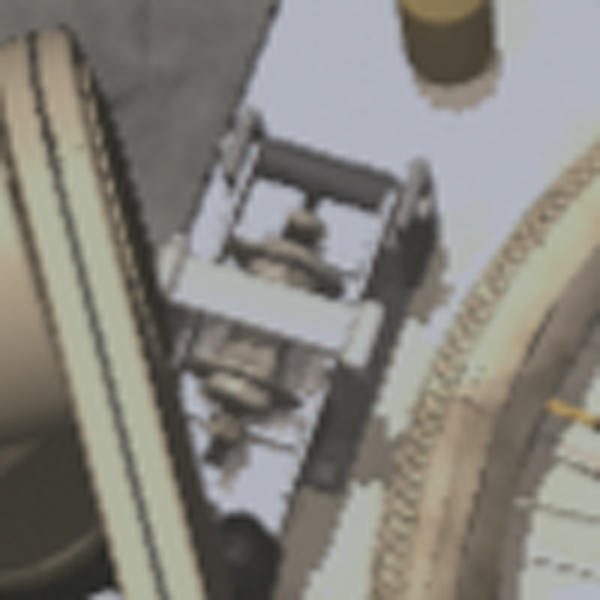

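```bash
python3 - <<'E'
from h import *; import pickle
W=pickle.load(open("w5.pkl","rb"))
crop(W["frame"],230,0,130,150,4,"pics/w5j.png");crop(W["frame"],230,120,130,150,4,"pics/w5s.png")
E
```

```text
(no output)
```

View pics/w5j.png

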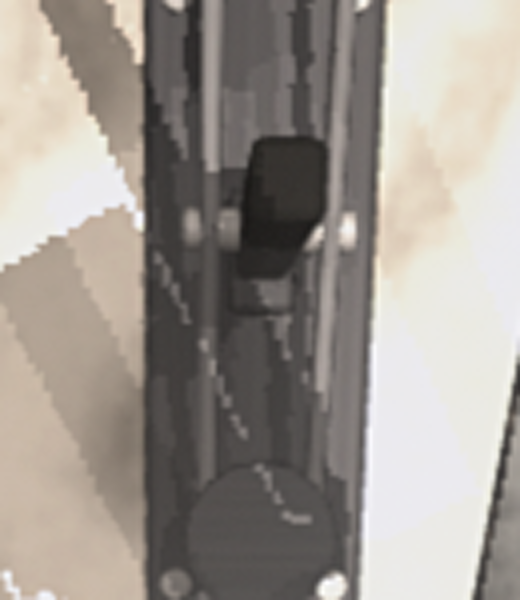

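View pics/w5s.png

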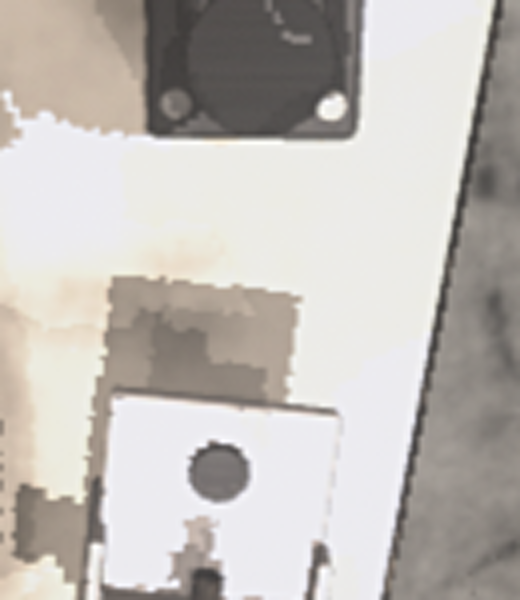

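```bash
python3 - <<'E'
from h import *; import pickle
W=pickle.load(open("w5.pkl","rb"))
sp=un([(219,472),(110,390),(340,412)],230,120,4)
p,r=fit([(W,[(0,0,94),(-20,-33,93),(-20,33,93)],sp)],ST);print(p,r.round(1).tolist())
jp=un([(264,537),(291,168)],230,0,4)+un([(150,135),(356,136)],230,120,4)+[(230+145/4,23),(230+384/4.,0)]
j=jp[:4]
q,r=fit([(W,[(0,0,56),(-80,0,150),(30,-35,10),(30,35,10)],j)],JK);print(q,r.round(1).tolist(), place(q,[(-80,0,130)]))
E
```

```text
[ 0.57658908  0.23178554 -0.2282431 ] [[-0.1, -0.7], [-0.5, 0.3], [0.7, 0.3]]
[ 0.46784723  0.25857938 -0.13332507] [[-0.3, -0.3], [0.1, -0.1], [-0.7, 0.3], [1.6, 0.3]] [[0.3885572  0.26921382 0.13      ]]
```

```bash
sed -i 's/^ST=.*/ST=np.array([0.5773,0.2307,-0.222]); JK=np.array([0.4683,0.2574,-0.135])/' h.py; python3 - <<'E'
from h import *
G=place(JK,[(-80,0,130)])[0];print(G)
go([(G[0],G[1],.25),(G[0],G[1],.112)],JK[2])
E
```

```text
[0.38902789 0.26816722 0.13      ]
t 4.0833 p [0.5113 0.2348 0.2939] F [ 0.2 -0.2  0.3] w 0.989
roll 0.07
[0.1257 0.0167 0.0437]
[0.1259 0.0166 0.1817]
```

Emit:
carry_out --series '[{"tx": 0.035,"ty": 0.005,"tz": 0.01,"roll": 0,"hand": 0},{"tx": 0.07,"ty": 0.01,"tz": 0.025,"roll": 0,"hand": 0},{"tx": 0.105,"ty": 0.0165,"tz": 0.04,"roll": 0,"hand": 0},{"tx": 0.126,"ty": 0.0165,"tz": 0.05,"roll": 0,"hand": 0},{"tx": 0.126,"ty": 0.0165,"tz": 0.05,"roll": 0,"hand": 0}]'

```text
time_s: 4.5
position: [0.3847, 0.2672, 0.2391]
tcp_rot: [[-0.991, 0.133, -0.007], [0.133, 0.991, -0.003], [0.006, -0.004, -1.0]]
force: [-0.4, 0.1, 0.1]
grip_width: 0.999
```

```bash
python3 - <<'E'
from h import *
G=place(JK,[(-80,0,130)])[0]
W=grab("wrist","pics/w6.png"); S=grab("scene");crop(S["frame"],90,60,150,150,4,"pics/s6.png")
go([(G[0],G[1],.112)],JK[2])
E
```

```text
t 4.6 p [0.3886 0.2672 0.2421] F [0.3 1.  0. ] w 1.0
roll 0.03
[-0.0005  0.0012  0.1301]
```

View pics/s6.png

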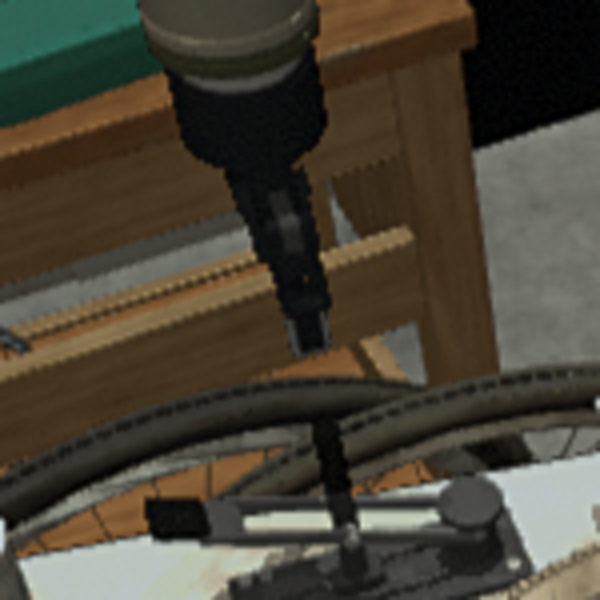

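View pics/w6.png

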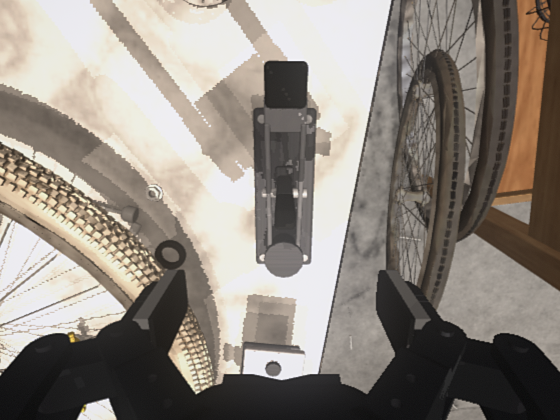

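```bash
cat >> h.py <<'E'
def ray(c,uv,z):
    R,_=cv2.Rodrigues(c["rvec"]);K=c["camera_matrix"];C=-R.T@np.array(c["tvec"]).ravel()
    d=R.T@np.linalg.inv(K)@np.array([uv[0],uv[1],1.]);return C+d*(z-C[2])/d[2]
E
python3 - <<'E'
from h import *
W=env.capture("wrist")
print(ray(W,(171,254),.005),ray(W,(154,192),.005))
print("jack final corners",place(ST,[(30,35,0),(30,-35,0),(-160,-35,0)]),"start",place(JK,[(30,-35,0),(-160,-35,0)]))
for z in(.0,.1,.2): print(z,ray(W,(215,330),z),ray(W,(150,200),z))
E
```

```text
[0.47347333 0.11452478 0.005     ] [0.39123549 0.1135616  0.005     ]
jack final corners [[0.61427011 0.25823564 0.        ]
 [0.59885744 0.1899535  0.        ]
 [0.41352022 0.23178789 0.        ]] start [[0.49331638 0.21868074 0.        ]
 [0.30504513 0.2442529  0.        ]]
0.0 [0.59777364 0.14578312 0.        ] [0.40148279 0.10402881 0.        ]
0.1 [0.52290167 0.18021903 0.1       ] [0.37780489 0.14935454 0.1       ]
0.2 [0.44802969 0.21465494 0.2       ] [0.35412699 0.19468028 0.2       ]
```

Emit:
carry_out --series '[{"tx": 0,"ty": 0.001,"tz": 0.04,"roll": 0,"hand": 0},{"tx": 0,"ty": 0.001,"tz": 0.08,"roll": 0,"hand": 0},{"tx": 0,"ty": 0.001,"tz": 0.115,"roll": 0,"hand": 0},{"tx": 0,"ty": 0.001,"tz": 0.13,"roll": 0,"hand": 0},{"tx": 0,"ty": 0.001,"tz": 0.13,"roll": 0,"hand": 0}]'

```text
time_s: 5.07
position: [0.3874, 0.2664, 0.1088]
tcp_rot: [[-0.991, 0.136, -0.007], [0.136, 0.991, -0.004], [0.006, -0.005, -1.0]]
force: [-0.2, 0.1, 0.7]
grip_width: 1.0
```

```bash
python3 - <<'E'
from h import *
T=grab("top","pics/t7.png"); S=grab("scene");crop(S["frame"],90,60,150,150,4,"pics/s7.png")
G=place(JK,[(-80,0,130)])[0]
print(proj(T,[(.5,.19,.11),(.5,.15,.11),(.5,.15,0)]))
go([(G[0],G[1],.112)],JK[2])
E
```

```text
[[215.34298522 245.60150771]
 [231.0316439  246.76138482]
 [233.83370376 253.04323737]]
t 5.1667 p [0.3899 0.2681 0.1137] F [ 0.8  0.7 -0.2] w 1.003
roll -0.05
[ 0.0009 -0.0001  0.0017]
```

View pics/s7.png

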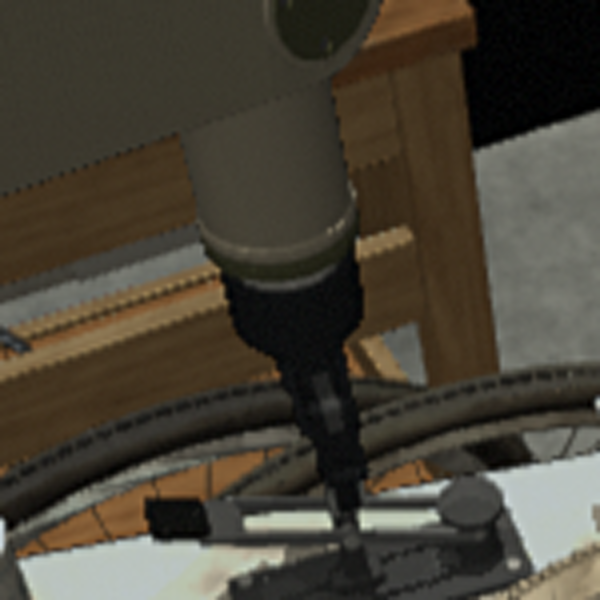

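View pics/t7.png

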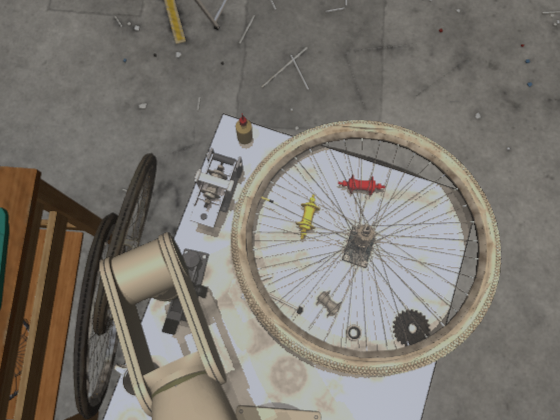

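Both views show the fingers straddling the post, and the jack's path is clear of the wheel. Closing the gripper.

Emit:
carry_out --series '[{"tx": 0,"ty": 0,"tz": 0,"roll": 0,"hand": 1},{"tx": 0,"ty": 0,"tz": 0,"roll": 0,"hand": 1},{"tx": 0,"ty": 0,"tz": 0,"roll": 0,"hand": 1},{"tx": 0,"ty": 0,"tz": 0,"roll": 0,"hand": 1},{"tx": 0,"ty": 0,"tz": 0,"roll": 0,"hand": 1}]'

```text
time_s: 5.58
position: [0.3892, 0.2688, 0.1142]
tcp_rot: [[-0.991, 0.134, 0.001], [0.134, 0.991, 0.001], [-0.001, 0.001, -1.0]]
force: [0.6, 0.2, 0.3]
grip_width: 0.298
```

Emit:
carry_out --series '[{"tx": 0,"ty": 0,"tz": 0,"roll": 0,"hand": 1},{"tx": 0,"ty": 0,"tz": 0,"roll": 0,"hand": 1},{"tx": 0,"ty": 0,"tz": 0,"roll": 0,"hand": 1}]'

```text
time_s: 5.83
position: [0.3891, 0.2689, 0.114]
tcp_rot: [[-0.991, 0.134, 0.001], [0.134, 0.991, 0.001], [-0.001, 0.001, -1.0]]
force: [-0.2, 1.0, 4.6]
grip_width: 0.179
```

```bash
python3 - <<'E'
from h import *
go([],JK[2])
T=grab("top");W=grab("wrist","pics/w8.png");S=grab("scene");crop(S["frame"],90,60,150,150,4,"pics/s8.png")
print(proj(S,place(JK,[(0,0,56)])),env.state()["tcp_rot"].round(3) if hasattr(env.state()["tcp_rot"],"round") else 0)
E
```

```text
t 5.8333 p [0.3891 0.2689 0.114 ] F [-0.2  1.   4.6] w 0.179
roll 0.05
[[206.79187137 184.90444861]] [[-0.991  0.134  0.001]
 [ 0.134  0.991  0.001]
 [-0.001  0.001 -1.   ]]
```

View pics/w8.png

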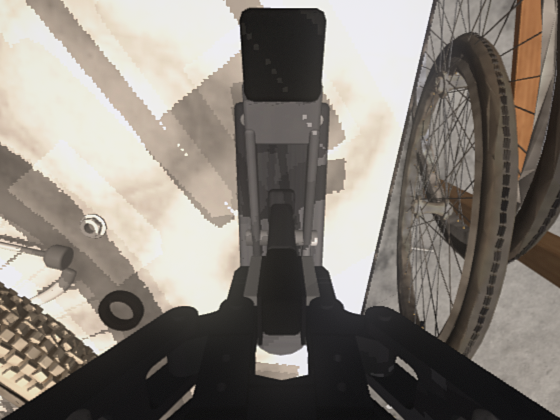

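```bash
python3 - <<'E'
from h import *
g=place(ST,[(-80,0,0)])[0];s=np.array([.3891,.2689]);print(g)
go([(*(s+(g[:2]-s)*k),.122) for k in (.15,.4,.65,.9,1)],ST[2])
E
```

```text
[0.49926328 0.24831448 0.        ]
t 5.9833 p [0.3891 0.2689 0.114 ] F [-0.8  0.1  5.2] w 0.18
roll 5.03
[-0.0168 -0.0008 -0.008 ]
[-0.0448 -0.0022 -0.008 ]
[-0.0728 -0.0036 -0.008 ]
[-0.1008 -0.0051 -0.008 ]
[-0.112  -0.0056 -0.0079]
```

Emit:
carry_out --series '[{"tx": 0,"ty": 0,"tz": -0.005,"roll": 0,"hand": 1},{"tx": 0,"ty": 0,"tz": -0.009,"roll": 0,"hand": 1},{"tx": 0,"ty": 0,"tz": -0.009,"roll": 1,"hand": 1},{"tx": -0.01,"ty": 0,"tz": -0.009,"roll": 2,"hand": 1},{"tx": -0.02,"ty": -0.001,"tz": -0.009,"roll": 3,"hand": 1}]'

```text
time_s: 6.4
position: [0.4084, 0.2645, 0.1215]
tcp_rot: [[-0.982, 0.187, -0.001], [0.187, 0.982, -0.001], [0.001, -0.001, -1.0]]
force: [1.2, -0.9, -8.8]
grip_width: 0.181
```

```bash
python3 - <<'E'
from h import *
S=grab("scene");crop(S["frame"],90,90,180,140,4,"pics/s9.png")
g=place(ST,[(-80,0,0)])[0]
go([(*g[:2],.122)],ST[2])
E
```

```text
t 6.45 p [0.4109 0.264  0.1221] F [ 3.5 -1.1 -8. ] w 0.179
roll 1.84
[-0.0897  0.0013  0.0003]
```

View pics/s9.png

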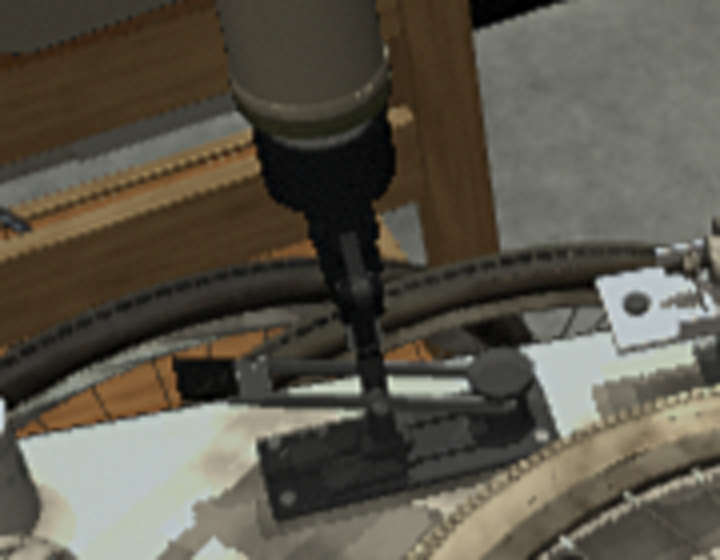

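The jack is held clear and level, with its saddle at (500,372) in the crop, and its 8.8 N weight is on the wrist. Moving it in.

Emit:
carry_out --series '[{"tx": -0.02,"ty": 0,"tz": 0,"roll": 1,"hand": 1},{"tx": -0.04,"ty": 0.001,"tz": 0,"roll": 1.8,"hand": 1},{"tx": -0.06,"ty": 0.001,"tz": 0,"roll": 1.8,"hand": 1},{"tx": -0.075,"ty": 0.001,"tz": 0,"roll": 1.8,"hand": 1},{"tx": -0.085,"ty": 0.001,"tz": 0,"roll": 1.8,"hand": 1}]'

```text
time_s: 6.87
position: [0.4943, 0.249, 0.1218]
tcp_rot: [[-0.976, 0.218, 0.0], [0.218, 0.976, -0.001], [-0.0, -0.0, -1.0]]
force: [-0.1, -0.0, -8.3]
grip_width: 0.178
```

```bash
python3 - <<'E'
from h import *
S=grab("scene");crop(S["frame"],140,90,180,140,4,"pics/s10.png");T=grab("top");crop(T["frame"],140,160,130,120,5,"pics/t10.png")
g=place(ST,[(-80,0,0)])[0]
go([(*g[:2],.113)],ST[2])
E
```

```text
t 6.9667 p [0.4938 0.2491 0.1219] F [-1.   0.5 -8.3] w 0.18
roll 0.1
[-0.0055  0.0004  0.0089]
```

View pics/s10.png

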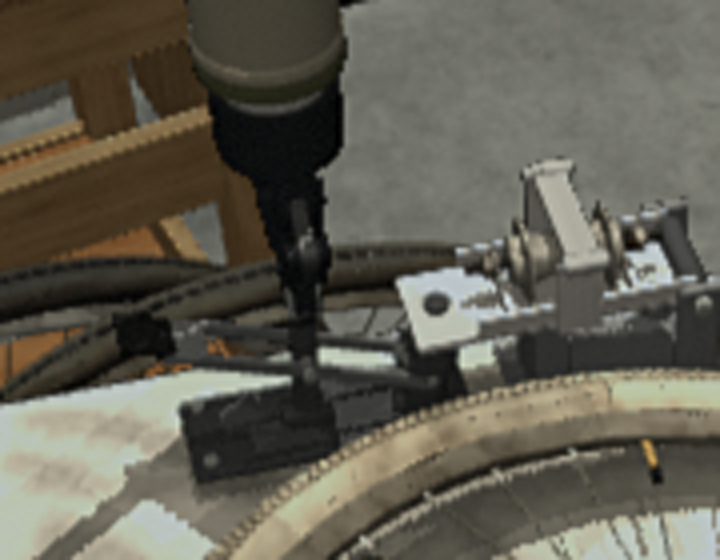

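View pics/t10.png

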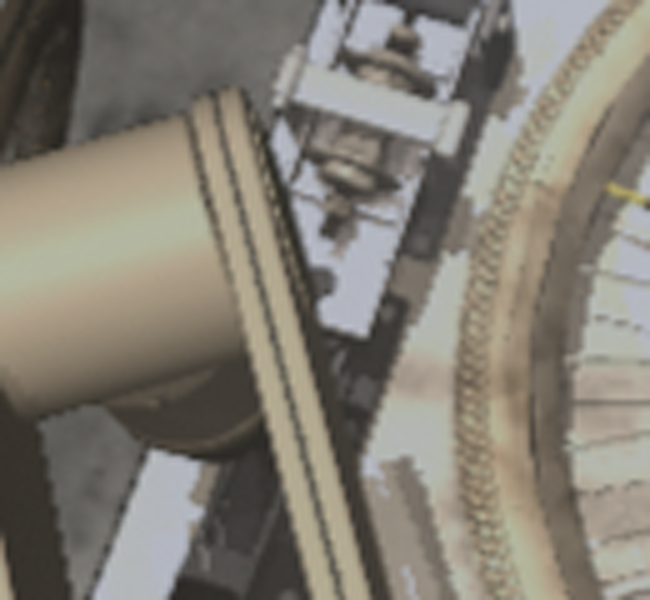

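Emit:
carry_out --series '[{"tx": -0.0055,"ty": 0,"tz": 0,"roll": 0,"hand": 1},{"tx": -0.0055,"ty": 0,"tz": 0.003,"roll": 0,"hand": 1},{"tx": -0.0055,"ty": 0,"tz": 0.006,"roll": 0,"hand": 1},{"tx": -0.0055,"ty": 0,"tz": 0.008,"roll": 0,"hand": 1},{"tx": -0.0055,"ty": 0,"tz": 0.009,"roll": 0,"hand": 1}]'

```text
time_s: 7.38
position: [0.4974, 0.2499, 0.1151]
tcp_rot: [[-0.976, 0.216, 0.001], [0.216, 0.976, 0.001], [-0.001, 0.002, -1.0]]
force: [-7.4, 0.4, 7.2]
grip_width: 0.178
```

```bash
python3 - <<'E'
from h import *
S=grab("scene");crop(S["frame"],160,140,110,90,7,"pics/s11.png");T=grab("top");crop(T["frame"],150,190,100,100,6,"pics/t11.png")
g=place(ST,[(-80,0,0)])[0]
go([(*g[:2],.113)],ST[2])
L=[(30,-35,10),(-160,-35,10),(-160,35,10),(-176,0,112),(-160,-35,0)]
f=lambda c,ox,oy,k:(((proj(c,place(ST,L))-[ox,oy]+.5)*k-.5)).round().tolist()
print(f(S,160,140,7),f(T,150,190,6))
E
```

```text
t 7.4833 p [0.4975 0.2499 0.1151] F [-5.3  0.   4.1] w 0.181
roll 0.28
[-0.002  -0.0012  0.0021]
[[733.0, 391.0], [236.0, 500.0], [202.0, 366.0], [137.0, 250.0], [239.0, 518.0]] [[437.0, 160.0], [306.0, 554.0], [159.0, 509.0], [182.0, 545.0], [309.0, 556.0]]
```

View pics/s11.png

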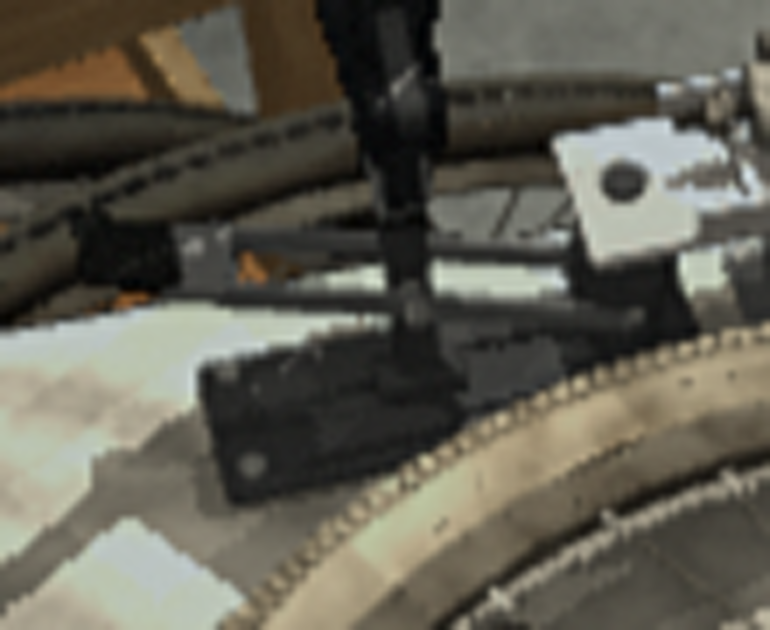

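View pics/t11.png

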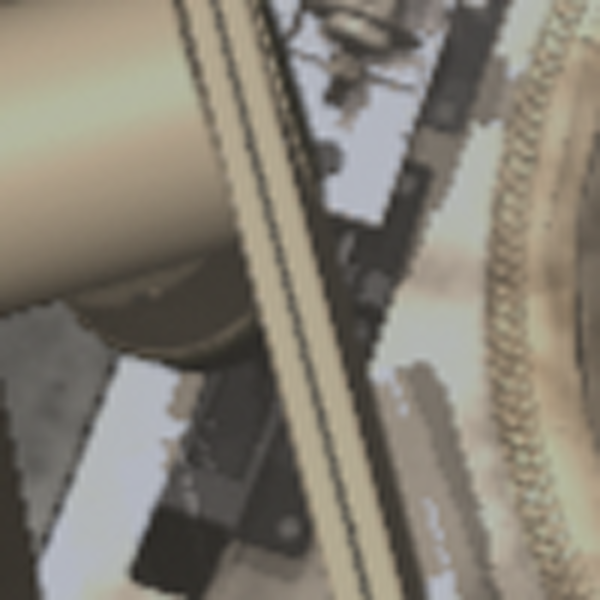

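Emit:
carry_out --series '[{"tx": 0,"ty": 0,"tz": 0,"roll": 0,"hand": 0.5},{"tx": 0,"ty": 0,"tz": 0,"roll": 0,"hand": 0.2},{"tx": 0,"ty": 0,"tz": 0,"roll": 0,"hand": 0},{"tx": 0,"ty": 0,"tz": 0,"roll": 0,"hand": 0},{"tx": 0,"ty": 0,"tz": 0,"roll": 0,"hand": 0}]'

```text
time_s: 7.9
position: [0.4976, 0.2489, 0.1135]
tcp_rot: [[-0.976, 0.216, 0.0], [0.216, 0.976, 0.0], [-0.0, 0.0, -1.0]]
force: [-0.6, -0.1, 0.2]
grip_width: 0.875
```

```bash
python3 - <<'E'
from h import *
g=place(ST,[(-80,0,0)])[0];p=place(ST,[(-176,0,0)])[0]
go([(*g[:2],.18),(*p[:2],.18),(*p[:2],.112)],ST[2])
W=grab("wrist","pics/w12.png")
E
```

```text
t 7.9 p [0.4976 0.2489 0.1135] F [-0.6 -0.1  0.2] w 0.875
roll 0.23
[-0.0018 -0.0002 -0.0665]
[ 0.0942  0.0002 -0.0666]
[0.0943 0.0002 0.0014]
```

View pics/w12.png

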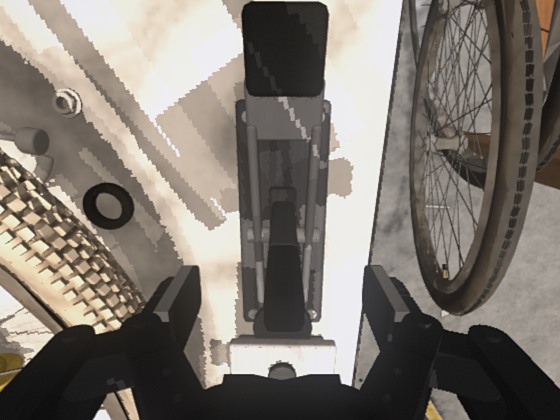

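Emit:
carry_out --series '[{"tx": 0,"ty": 0,"tz": -0.04,"roll": 0,"hand": 0},{"tx": 0,"ty": 0,"tz": -0.08,"roll": 0,"hand": 0},{"tx": 0,"ty": 0,"tz": -0.12,"roll": 0,"hand": 0},{"tx": 0,"ty": 0,"tz": -0.16,"roll": 0,"hand": 0},{"tx": 0,"ty": 0,"tz": -0.16,"roll": 0,"hand": 0}]'

```text
time_s: 8.37
position: [0.501, 0.2501, 0.2837]
tcp_rot: [[-0.976, 0.216, 0.013], [0.216, 0.976, 0.005], [-0.012, 0.008, -1.0]]
force: [1.1, -0.1, 1.3]
grip_width: 0.997
```

```bash
python3 - <<'E'
from h import *
W=grab("wrist","pics/w13.png");crop(W["frame"],220,80,130,150,4,"pics/w13a.png");crop(W["frame"],220,200,130,150,4,"pics/w13b.png")
import pickle; pickle.dump(W,open("w13.pkl","wb"))
L=[(-160,-35,10),(-160,35,10),(30,-35,10),(30,35,10),(-80,0,150),(-176,0,112)]
print(proj(W,place(ST,L)).round(1).tolist(),proj(W,place(ST,[(0,0,94),(-20,-33,93),(-20,33,93)])).round(1).tolist())
go([])
E
```

```text
[[248.4, 96.8], [307.0, 97.1], [252.1, 242.3], [302.8, 242.4], [277.3, 193.9], [277.5, 77.6]] [[277.4, 249.3], [247.1, 232.2], [307.6, 232.3]]
t 8.4167 p [0.5002 0.2498 0.2798] F [ 0.5 -0.2 -0.7] w 1.001
```

View pics/w13.png

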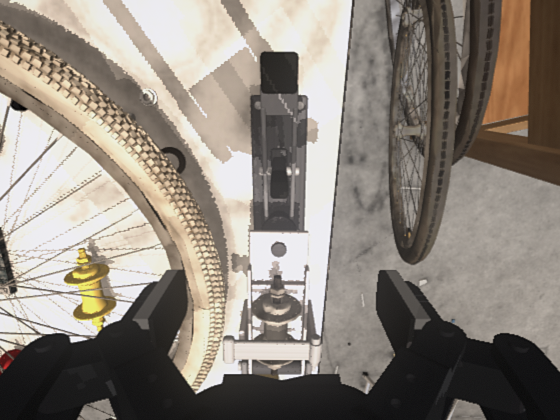

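View pics/w13a.png

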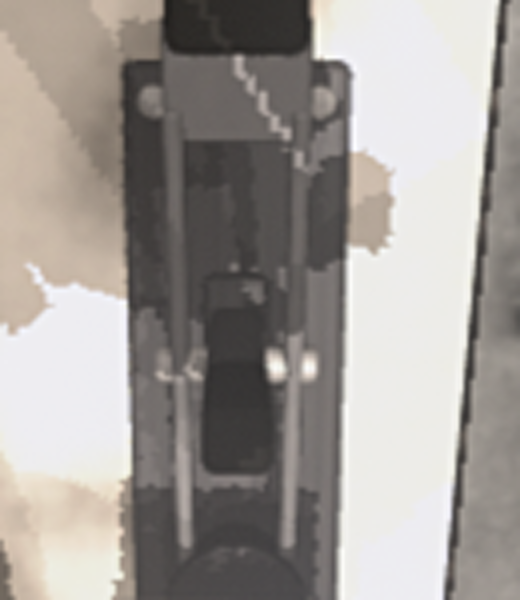

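View pics/w13b.png

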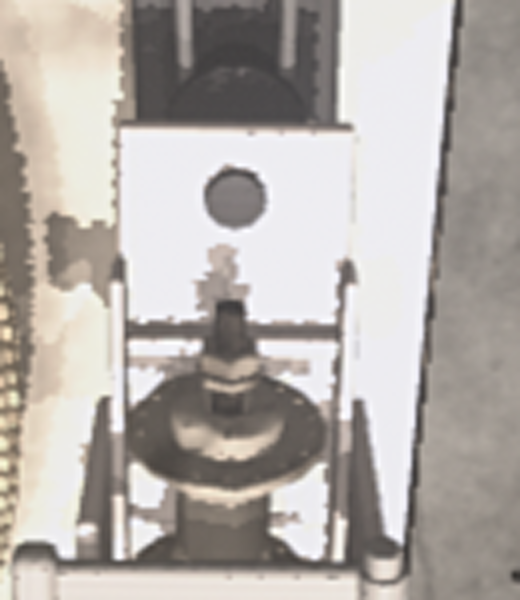

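Measured against the prediction, the jack sits about 1 px (1–2 mm) behind the lift point and is centred sideways, and the keeper is shut. Next I'll go over the pad.

```bash
python3 - <<'E'
from h import *
go(place(ST,[(-177,0,160),(-177,0,118)]),ST[2])
E
```

```text
t 8.4167 p [0.5002 0.2498 0.2798] F [ 0.5 -0.2 -0.7] w 1.001
roll 0.22
[ 0.0987 -0.002   0.1189]
[ 0.0991 -0.0023  0.1609]
```

Emit:
carry_out --series '[{"tx": 0.035,"ty": -0.001,"tz": 0,"roll": 0,"hand": 1},{"tx": 0.07,"ty": -0.002,"tz": 0.02,"roll": 0,"hand": 1},{"tx": 0.099,"ty": -0.002,"tz": 0.05,"roll": 0,"hand": 1},{"tx": 0.099,"ty": -0.002,"tz": 0.085,"roll": 0,"hand": 1},{"tx": 0.099,"ty": -0.002,"tz": 0.119,"roll": 0,"hand": 1}]'

```text
time_s: 8.83
position: [0.3989, 0.2687, 0.1526]
tcp_rot: [[-0.977, 0.215, 0.001], [0.215, 0.977, 0.001], [-0.001, 0.001, -1.0]]
force: [0.7, 0.2, 0.4]
grip_width: 0.298
```

Emit:
carry_out --series '[{"tx": 0,"ty": 0,"tz": 0,"roll": 0,"hand": 1},{"tx": 0,"ty": 0,"tz": 0,"roll": 0,"hand": 1},{"tx": 0,"ty": 0,"tz": 0,"roll": 0,"hand": 1}]'

```text
time_s: 9.08
position: [0.4011, 0.2685, 0.1557]
tcp_rot: [[-0.976, 0.217, 0.001], [0.217, 0.976, 0.0], [-0.001, 0.001, -1.0]]
force: [0.1, -0.4, 0.5]
grip_width: 0.002
```

```bash
python3 - <<'E'
from h import *
W=grab("wrist","pics/w14.png");S=grab("scene");crop(S["frame"],120,90,150,130,4.5,"pics/s14.png")
P=lambda a: (-80-1+np.hypot(96,44)*np.cos(np.pi-np.arctan2(44,96)+a), 0, 68+np.hypot(96,44)*np.sin(np.pi-np.arctan2(44,96)+a))
A=[P(a) for a in (0,.1,.2,.3,.4,.5,.54)]; print(np.round(A,1)[:,[0,2]].tolist())
go(place(ST,A),ST[2])
E
```

```text
[[-177.0, 112.0], [-180.9, 102.2], [-183.8, 92.1], [-185.7, 81.7], [-186.6, 71.1], [-186.3, 60.6], [-186.0, 56.4]]
t 9.1833 p [0.4022 0.2689 0.157 ] F [-0.1  0.4  0.9] w -0.003
roll 0.19
[-0.0021  0.0011  0.045 ]
[0.0018 0.0011 0.0548]
[0.0048 0.0011 0.0649]
[0.0067 0.0011 0.0753]
[0.0076 0.0011 0.0858]
[0.0074 0.0011 0.0964]
[0.007  0.001  0.1006]
```

View pics/w14.png

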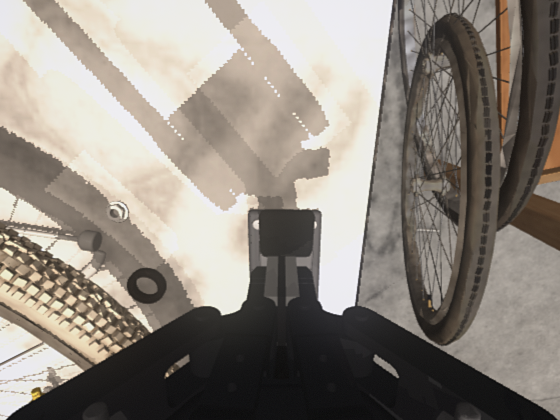

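View pics/s14.png

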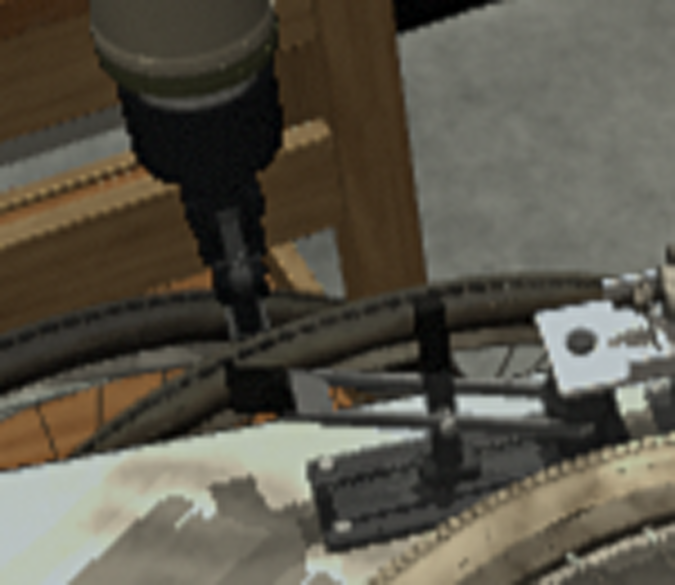

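The closed fingertips are straight over the pad. Pressing along the pad's arc.

Emit:
carry_out --series '[{"tx": -0.002,"ty": 0.001,"tz": 0.03,"roll": 0,"hand": 1},{"tx": -0.001,"ty": 0.001,"tz": 0.045,"roll": 0,"hand": 1},{"tx": 0.002,"ty": 0.001,"tz": 0.055,"roll": 0,"hand": 1},{"tx": 0.005,"ty": 0.001,"tz": 0.065,"roll": 0,"hand": 1},{"tx": 0.005,"ty": 0.001,"tz": 0.065,"roll": 0,"hand": 1}]'

```text
time_s: 9.6
position: [0.3953, 0.2703, 0.0887]
tcp_rot: [[-0.976, 0.216, -0.001], [0.216, 0.976, -0.0], [0.001, -0.0, -1.0]]
force: [0.7, 0.6, 0.8]
grip_width: -0.0
```

```bash
python3 - <<'E'
from h import *
S=grab("scene");crop(S["frame"],120,90,170,130,4.5,"pics/s15.png")
go(place(ST,[(-185.7,0,81.7),(-186.6,0,71.1),(-186.3,0,60.6),(-186,0,56.4)]),ST[2])
E
```

```text
t 9.65 p [0.3956 0.2704 0.0895] F [-0.4 -0.7  1.9] w 0.001
roll 0.23
[-0.0003  0.0013  0.0078]
[0.0006 0.0013 0.0184]
[0.0003 0.0013 0.0289]
[-0.      0.0013  0.0331]
```

View pics/s15.png

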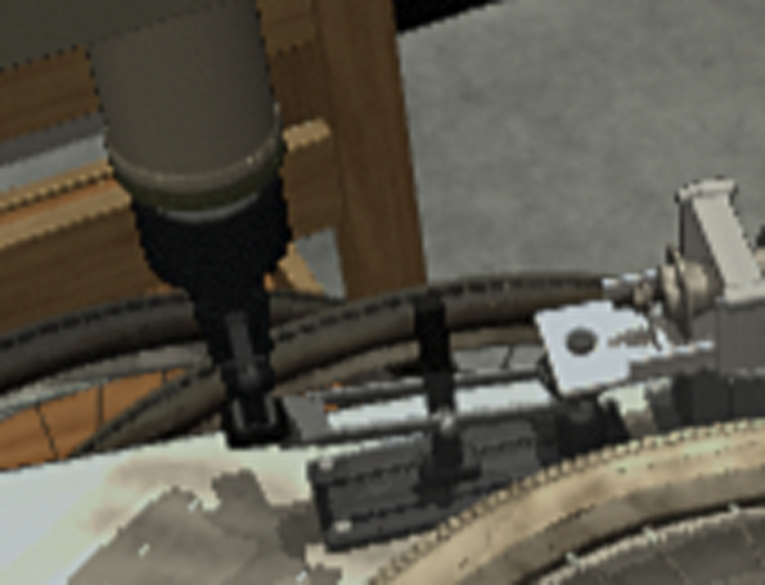

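The handle is about half down, the force is around 2 N and the jack hasn't moved. I'll press the rest of the way.

Emit:
carry_out --series '[{"tx": 0,"ty": 0.001,"tz": 0.007,"roll": 0,"hand": 1},{"tx": 0,"ty": 0.001,"tz": 0.014,"roll": 0,"hand": 1},{"tx": 0.001,"ty": 0.001,"tz": 0.021,"roll": 0,"hand": 1},{"tx": 0.001,"ty": 0.001,"tz": 0.026,"roll": 0,"hand": 1},{"tx": 0.001,"ty": 0.001,"tz": 0.03,"roll": 0,"hand": 1}]'

```text
time_s: 10.07
position: [0.3966, 0.2723, 0.0608]
tcp_rot: [[-0.976, 0.216, 0.003], [0.216, 0.976, 0.002], [-0.003, 0.002, -1.0]]
force: [-0.4, -1.6, 15.2]
grip_width: 0.004
```

Emit:
carry_out --series '[{"tx": 0,"ty": 0,"tz": 0.001,"roll": 0,"hand": 1},{"tx": 0,"ty": 0,"tz": 0.001,"roll": 0,"hand": 1},{"tx": 0,"ty": 0,"tz": 0.001,"roll": 0,"hand": 1}]'

```text
time_s: 10.32
position: [0.3967, 0.2724, 0.0609]
tcp_rot: [[-0.976, 0.216, 0.003], [0.216, 0.976, 0.002], [-0.003, 0.002, -1.0]]
force: [-2.4, -2.6, 12.9]
grip_width: 0.001
```

```bash
python3 - <<'E'
from h import *
S=grab("scene");crop(S["frame"],120,90,200,140,4,"pics/s16.png");T=grab("top");crop(T["frame"],140,140,120,120,5,"pics/t16.png")
go(place(ST,[(-186.3,0,60.6)]),ST[2])
E
```

```text
t 10.4167 p [0.3967 0.2724 0.0609] F [-3.1 -3.5 13.1] w -0.002
roll 0.23
[ 0.001  -0.0009  0.0003]
```

View pics/s16.png

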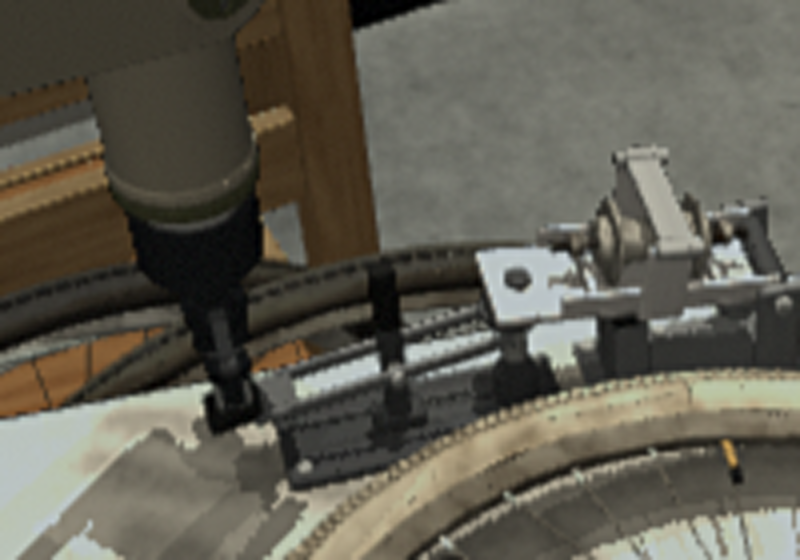

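View pics/t16.png

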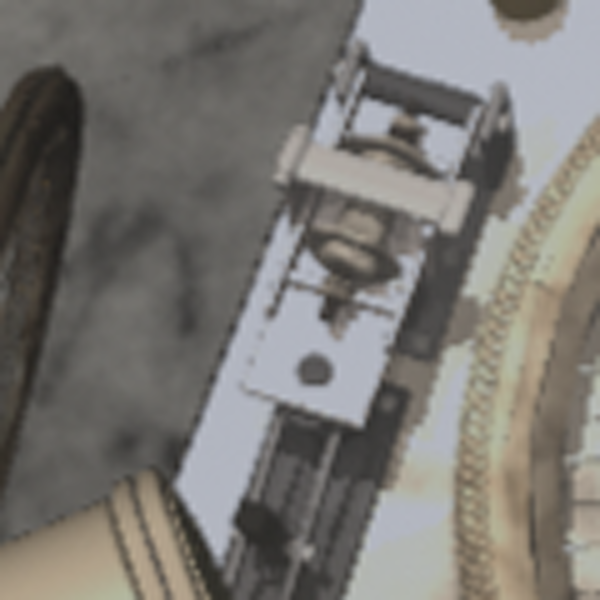

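Emit:
carry_out --series '[{"tx": 0,"ty": 0,"tz": 0,"roll": 0,"hand": 1},{"tx": 0,"ty": 0,"tz": 0,"roll": 0,"hand": 1},{"tx": 0,"ty": 0,"tz": 0,"roll": 0,"hand": 1},{"tx": 0,"ty": 0,"tz": 0,"roll": 0,"hand": 1},{"tx": 0,"ty": 0,"tz": 0,"roll": 0,"hand": 1}]'

```text
time_s: 10.83
position: [0.3967, 0.2724, 0.0609]
tcp_rot: [[-0.976, 0.216, 0.003], [0.216, 0.976, 0.002], [-0.003, 0.002, -1.0]]
force: [-3.1, -3.3, 12.9]
grip_width: 0.001
```

```bash
python3 - <<'E'
from h import *
go([]); print(env.finish_job())
E
```

```text
t 10.8333 p [0.3967 0.2724 0.0609] F [-3.1 -3.3 12.9] w 0.001
the job is handed in; nothing more can be done
None
```

I did all three steps in order and handed the job in at 10.8 s with the arm still holding the jack's handle down. No verdict was reported.

- **Keeper:** I swung it shut with the closed fingers. Contact came at z = 0.156 m, which is the height of the shut strap, and later pictures show it still lying level over the hub.
- **Jack:** I gripped it by the post, carried it in low and released it flat under the lift point. By the wrist picture it sits about 1–2 mm behind the lift point and is centred sideways. The saddle itself was partly hidden under the tray, so that figure comes mainly from the jack's base.
- **Handle:** I pressed it to its stop. The fingertip height of 0.061 m matches the pad's fully-down height of 0.060 m, with a steady push of about 13 N. The last pictures show the cradle's free end raised, the hub in the tray and the jack's base still where I placed it.

Two small readings:
- While setting the jack down there was a brief sideways force of about 7 N, which went away when I let go.
- During the final hold about 4.5 N of sideways force stays on the tool, but the reading is steady.

The nut and bearing were not touched. I judged the lever and cradle angles only from the fingertip height and the pictures, and did not measure the jack's force on the cradle.

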